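# Turn the inspection flags of the ring stands

### The job

Mark the result on the ring inspection stands: both blackened rings have been measured and passed, so flip the flag in front of each of them right over its pivot from red to green. Push each flag over gently with a fingertip, without gripping it, until it lies flat on its stop. The bright ring is still to be measured, so its flag stays at red, and the rings and the other things on the bench stay where they are.

Things in the scene. Friction and masses are not known exactly. Their poses are not given: they have to be found in the camera images.
- stand_dark_a: ring stand, fixed, the stand with the 66 mm blackened ring; all three are alike. Base plate 145 x 104 mm, 11 mm high. Origin on the bench under the middle of the flag's pivot; x axis points from the flag to the ring nest (centre at x = 70 mm), y to its left seen from the flag end, z up. The flag's bridge is 56 mm in x and 88 mm in y about the origin, top at 68 mm
- stand_dark_a_pivot (a point): middle of the flag's pivot pin on the stand with the 66 mm blackened ring, 70 mm above the bench, straight above the stand's origin; axes as the stand's. The pin runs along x
- flag_dark_a (a joint): turn of the flag on the stand with the 66 mm blackened ring, rad. 0: lies flat on the left (+y) half, red shows; pi/2: upright; 3.14: lies flat on the right (-y) half, green shows; end stops at both. Leaf: plate 46 mm wide along the pin, 4 mm thick, 56 mm long from the pin. Stiff hinge (friction 0.018 N m, leaf 30 g): it stays at any angle and must be pushed all the way
- flag_dark_a_bead (a point): centre of the black finger bead along the free end of the flag on the stand with the 66 mm blackened ring; moves with the flag. The bead lies 56 to 62 mm from the pin, is 46 mm long and 12 mm high (6 mm to either side of the leaf). Lying flat, it overhangs the bridge's side wall by 18 mm with 53 mm of free height under it: push it up from below with a slanted finger. z axis: the leaf's red side
- stand_dark_b: ring stand, fixed, the stand with the 68 mm blackened ring; all three are alike. Base plate 145 x 104 mm, 11 mm high. Origin on the bench under the middle of the flag's pivot; x axis points from the flag to the ring nest (centre at x = 70 mm), y to its left seen from the flag end, z up. The flag's bridge is 56 mm in x and 88 mm in y about the origin, top at 68 mm
- stand_dark_b_pivot (a point): middle of the flag's pivot pin on the stand with the 68 mm blackened ring, 70 mm above the bench, straight above the stand's origin; axes as the stand's. The pin runs along x
- flag_dark_b (a joint): turn of the flag on the stand with the 68 mm blackened ring, rad. 0: lies flat on the left (+y) half, red shows; pi/2: upright; 3.14: lies flat on the right (-y) half, green shows; end stops at both. Leaf: plate 46 mm wide along the pin, 4 mm thick, 56 mm long from the pin. Stiff hinge (friction 0.018 N m, leaf 30 g): it stays at any angle and must be pushed all the way
- flag_dark_b_bead (a point): centre of the black finger bead along the free end of the flag on the stand with the 68 mm blackened ring; moves with the flag. The bead lies 56 to 62 mm from the pin, is 46 mm long and 12 mm high (6 mm to either side of the leaf). Lying flat, it overhangs the bridge's side wall by 18 mm with 53 mm of free height under it: push it up from below with a slanted finger. z axis: the leaf's red side
- stand_bright: ring stand, fixed, the stand with the bright ring; all three are alike. Base plate 145 x 104 mm, 11 mm high. Origin on the bench under the middle of the flag's pivot; x axis points from the flag to the ring nest (centre at x = 70 mm), y to its left seen from the flag end, z up. The flag's bridge is 56 mm in x and 88 mm in y about the origin, top at 68 mm
- stand_bright_pivot (a point): middle of the flag's pivot pin on the stand with the bright ring, 70 mm above the bench, straight above the stand's origin; axes as the stand's. The pin runs along x
- flag_bright (a joint): turn of the flag on the stand with the bright ring, rad. 0: lies flat on the left (+y) half, red shows; pi/2: upright; 3.14: lies flat on the right (-y) half, green shows; end stops at both. Leaf: plate 46 mm wide along the pin, 4 mm thick, 56 mm long from the pin. Stiff hinge (friction 0.018 N m, leaf 30 g): it stays at any angle and must be pushed all the way
- flag_bright_bead (a point): centre of the black finger bead along the free end of the flag on the stand with the bright ring; moves with the flag. The bead lies 56 to 62 mm from the pin, is 46 mm long and 12 mm high (6 mm to either side of the leaf). Lying flat, it overhangs the bridge's side wall by 18 mm with 53 mm of free height under it: push it up from below with a slanted finger. z axis: the leaf's red side
- stand_dark_a_nest (a point): centre of the ring nest's seat on the stand with the 66 mm blackened ring, 14 mm above the bench; a 37 mm brass spigot 10 mm high locates the ring
- dark_ring_1_center (a point): centre (half-way up) of the blackened, nearly black bearing ring, outside 66 mm, 20 mm high, loose on its nest; leave alone
- stand_dark_b_nest (a point): centre of the ring nest's seat on the stand with the 68 mm blackened ring, 14 mm above the bench; a 37 mm brass spigot 10 mm high locates the ring
- dark_ring_2_center (a point): centre (half-way up) of the blackened, nearly black bearing ring, outside 68 mm, 18 mm high, loose on its nest; leave alone
- stand_bright_nest (a point): centre of the ring nest's seat on the stand with the bright ring, 14 mm above the bench; a 37 mm brass spigot 10 mm high locates the ring
- crate_ring_4_center (a point): centre (half-way up) of the bright steel bearing ring, outside 60 mm, 20 mm high, loose on its nest; leave alone
- setting_ring_5: loose bright ring on the bench, outside 64 mm, 22 mm high, origin at centre of its underside; bystander
- plug_gauge_1: loose double-ended plug gauge lying on the bench, 104 mm long along its y, 22 mm thick; bystander
- grease_tin: loose round tin with green lid, 67 mm across, 31 mm high, origin at centre of its underside; bystander
Things that resemble listed ones, but are neither listed nor needed, are in the scene too. Leave any pink look-alike of the part that bears dark_ring_1_center alone.

How it is judged:
At the end, for the whole second after the job is handed in: the flags at both blackened rings lie flat at green (3.04 rad or more), the bright ring's flag lies at red (0.10 rad or less), all at rest; the three rings sit on their nests (centre within 7 mm, flat, raised less than 5 mm) (value of joint each of flag_dark_a, flag_dark_b above 3.04 rad and value of joint flag_bright below 0.1 rad and velocity of joint flag_dark_a between -0.05 and 0.05 rad/s and velocity of joint flag_dark_b between -0.05 and 0.05 rad/s and velocity of joint flag_bright between -0.05 and 0.05 rad/s and horizontal distance between dark_ring_1_center and stand_dark_a_nest below 0.007 m and z of dark_ring_1_center in the frame of stand_dark_a_nest below 0.015 m and angle between each of dark_ring_1_center, dark_ring_2_center, crate_ring_4_center's own z axis and vertical below 0.06 rad and horizontal distance between dark_ring_2_center and stand_dark_b_nest below 0.007 m and z of dark_ring_2_center in the frame of stand_dark_b_nest below 0.015 m and horizontal distance between crate_ring_4_center and stand_bright_nest below 0.007 m and z of crate_ring_4_center in the frame of stand_bright_nest below 0.015 m); the robot touches nothing.
It fails at once if a flag is pushed or pinched with more than 30 N, or its stand is struck that hard (contact force between the fingers and stand_dark_a above 30 N or contact force between the fingers and stand_dark_b above 30 N or contact force between the fingers and stand_bright above 30 N).
It fails at once if a flag is gripped: the bead at its free end is held between the finger pads ((distance between the grasp point and flag_dark_a_bead below 0.01 m and contact force between the fingers and stand_dark_a above 0.5 N) or (distance between the grasp point and flag_dark_b_bead below 0.01 m and contact force between the fingers and stand_dark_b above 0.5 N) or (distance between the grasp point and flag_bright_bead below 0.01 m and contact force between the fingers and stand_bright above 0.5 N)).
It fails at once if the bright ring's flag is moved off red (value of joint flag_bright above 0.25 rad).
It fails at once if a ring is lifted or pushed off its nest (horizontal distance between dark_ring_1_center and stand_dark_a_nest above 0.012 m or z of dark_ring_1_center in the frame of stand_dark_a_nest above 0.02 m or horizontal distance between dark_ring_2_center and stand_dark_b_nest above 0.012 m or z of dark_ring_2_center in the frame of stand_dark_b_nest above 0.02 m or horizontal distance between crate_ring_4_center and stand_bright_nest above 0.012 m or z of crate_ring_4_center in the frame of stand_bright_nest above 0.02 m).
It fails at once if a bystander on the bench is moved by more than 20 mm (distance of any of setting_ring_5, plug_gauge_1, grease_tin from where it was at the start of the episode above 0.02 m).
It also fails if it takes over 70 s, if anything falls off the work surface, if the arm or the gripper's body presses on something with over 40 N, if the wrist force passes 120 N, or if a joint passes its speed limit or range.

### The arm

A 6-joint arm with a two-finger parallel gripper is mounted at the origin on the work surface; the furniture and walls round the work are solid. World frame = base frame: x ahead of the robot, y to its left, z up, the work surface at z = 0. Lengths are in m, angles in rad, forces in N, time in s.
With the tool pointing down it reaches from about 0.425 to 0.95 m from the base axis. Payload 3.5 kg.
Tool frame: the origin (TCP) lies between the finger pads; the fingertips stand 14 mm ahead of it and the grasp point (between the pads) lies 5 mm behind it; z points along the fingers, y is the line along which they close (so a half turn about z gives the same grasp; the last joint's range is limited). The gripper opens to 85 mm and grips with 20 to 120 N. Pads are 22 mm wide; open, the fingers measure 114 mm over their backs; the gripper's body (76 mm by 85 mm) begins 54 mm behind the grasp point. The pads swing forward as they close: fully open they stand 13 mm farther back than shut.
Start: joints at [1.167, 0.286, 1.577, -0, 1.279, -0.15], TCP at [0.169, 0.653, 0.245] pointing down, gripper open.
Joint ranges: [-2.77, 2.77], [-0.9, 2.22], [0.21, 2.48], [-1.53, 4.67], [0.24, 2.81], [-2.84, 2.84]. Speed limits (rad/s): [2.79, 2.79, 3.14, 3.14, 3.14, 3.14].

### API

Orientations are given as a unit quaternion [x, y, z, w].
In Python, from plant import * gives the robot as it stands.
- The arm moves only by the tool step_arm, never from a script. Its argument "commands" is a list of rows, each an object of numbers: "gripper": the gripper's target within -1 to 1 (shut at 1, half-way at 0, fully open at -1); "x", "y", "z": the shift along the tool's x, y, z in mm; "spin": the turn about the tool's z in degrees. A call has exactly 10 rows; each row shifts and turns the commanded pose from where the row before left it, along the tool's axes as they then stand; what a row does not reach is not made up. A row lasts 1/10 s, in which the tool goes at most 50 mm and 8.59 degrees, less where a joint would pass 70% of its speed; a pose out of reach is approached as far as the arm can. A call with a gripper value outside its range is refused whole. The fingers move at their own pace and stop on an object; "force" is the grip in N (left out, the last holds). Time passes only in rows, so rows that do not move let the fingers close, or fill a call up. It gives the time, the measured TCP pose, the force, the opening and the grip force at its end, in the units of the state.
- get_state(): the state, without advancing time (a new reading comes with each control period).
- read_camera(name): name is "scene" or "top"; returns a dict with "color" (384x512x3 uint8, red, green, blue), "z_map" (384x512 float32, m along the optical axis (not along the pixel's ray), 0 where there is no reading), "fx", "fy", "cx", "cy" (pixels), "eye" and "attitude" of the camera in the world. Camera axes: x right, y up, looking along -z (the intrinsics and any distortion apply to the point x, -y, -z); pixel columns grow to the right and rows downward; lengths in m; the calibration is good to about 2 mm. A picture is of the moment at which its call begins.
- sign_off(): hands the job in; it is judged then, once.
The state is a dict: "time": time; "qpos": joint angles; "dq": joint speeds; "joint_efforts": joint torques, N m; "eef_pos": TCP position; "tcp_rot": TCP orientation; "contact_force": force on the tool from outside, world axes, zero at the start; "wrist_torque": the same for the moment, N m; "opening": opening from 0.0 (shut) to 1.0 (fully open); "finger_force": force on a finger pad.
Only numpy, scipy, OpenCV 4.12 (cv2) and the standard library are available. Lean on these libraries where they do the work, as an engineer would, in place of code of your own. Each camera call takes 0.05 s, during which the arm holds its last target. There are 200 camera calls.

## Working session

There is one attempt and no reset: what is moved stays moved. The work goes in short steps, Python scripts to look and compute and a tool call to move; the robot and the scene stay as the last step left them, time stands still between calls to the robot, and variables do not carry over. Pictures are saved under pics/ and viewed, at most 10 in all, crops included, and the job is handed in when it is done.

Besides the shell and the picture viewer there is one more tool, called after "Request:" as name(argument=value, ...) on one line, values as JSON. step_arm: Moves the arm, as the interface text tells. Its arguments: {"type":"object","properties":{"commands":{"type":"array"},"force":{"type":"number"}},"required":["commands"]}

```bash
mkdir -p pics
cat > h.py <<'E'
from plant import *
import numpy as np, cv2
from scipy.spatial.transform import Rotation as R
def cam(n):
    c=read_camera(n); np.savez(''+n+'.npz',**{k:np.array(v) for k,v in c.items()}); return c
def load(n): return np.load(''+n+'.npz')
def cloud(c):
    z=c['z_map'].astype(float); v,u=np.mgrid[:384,:512]
    p=np.stack([(u-c['cx'])/c['fx']*z,-(v-c['cy'])/c['fy']*z,-z],-1)
    a=np.array(c['attitude']); M=a if a.shape==(3,3) else R.from_quat(a).as_matrix()
    return p@M.T+np.array(c['eye'])
E
python3 - <<'E'
from h import *
for n in('top','scene'):
    c=cam(n); print(n,c['eye'],c['attitude'],c['fx'],[k for k in c])
    cv2.imwrite(f'pics/{n}0.png',cv2.resize(c['color'][...,::-1],(800,600)))
s=get_state();print(s)
E
```

```text
top [0.31548904 0.09605358 1.32682412] [ 0.05698093 -0.0527306  -0.69692842  0.71292597] 408.4164368558258 ['color', 'z_map', 'fx', 'fy', 'cx', 'cy', 'eye', 'attitude']
scene [ 0.2053222  -0.46115034  0.78784382] [ 0.35174436 -0.086029   -0.23149361  0.90293168] 383.2394608060334 ['color', 'z_map', 'fx', 'fy', 'cx', 'cy', 'eye', 'attitude']
{'time': 0.1, 'qpos': array([ 1.16699818e+00,  2.87082200e-01,  1.57808639e+00, -1.97565496e-05,
        1.27861663e+00, -1.49999907e-01]), 'dq': array([ 0.00015712, -0.00183582, -0.00590853,  0.00205321, -0.00062831,
       -0.00100217]), 'joint_efforts': array([ 1.00438971e-03, -4.07296693e+01, -2.93699527e+01, -1.15161429e-04,
        3.46777910e-03,  1.80585198e-05]), 'eef_pos': array([0.16922117, 0.65283308, 0.24405186]), 'tcp_rot': array([ 1.26555899e-01,  9.91958871e-01, -1.05710697e-03, -2.90598739e-04]), 'contact_force': array([ 0.114686  , -0.8562326 ,  0.87408108]), 'wrist_torque': array([-0.03144188,  0.01668055, -0.01410402]), 'finger_force': 0.0, 'opening': 0.9962126503546714}
```

View pics/top0.png

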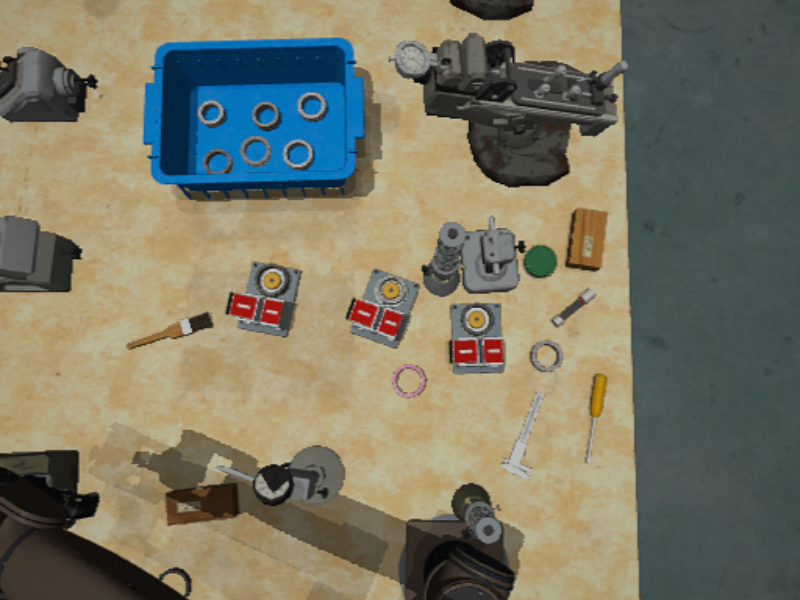

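View pics/scene0.png

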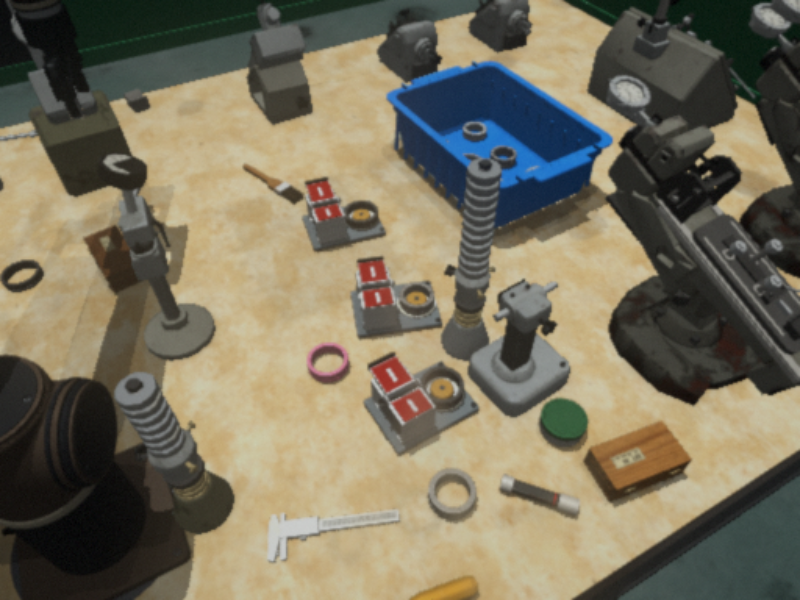

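The top view shows three stands, at (270,298), (383,307) and (477,338). In the scene view they are at (343,212), (396,297) and (420,395). Next I'll compare the ring colours and measure the poses.

```bash
cat >> h.py <<'E'
SC=[(270,298),(383,307),(477,338)]
E
python3 - <<'E'
from h import *
c=load('top');s=load('scene');P=cloud(c)
rows=[]
for (u,v) in SC:
    u=int(u*.64);v=int(v*.64)
    rows.append(cv2.resize(c['color'][v-33:v+33,u-33:u+33,::-1],(264,264),interpolation=cv2.INTER_CUBIC))
r2=[cv2.resize(s['color'][int(v*.64)-35:int(v*.64)+35,int(u*.64)-40:int(u*.64)+40,::-1],(264,231),interpolation=cv2.INTER_CUBIC) for u,v in [(343,212),(396,297),(420,395)]]
cv2.imwrite('pics/crop1.png',np.vstack([np.hstack(rows),np.hstack(r2)]))
for i,(u,v) in enumerate(SC):
    u=int(u*.64);v=int(v*.64);sl=(slice(v-45,v+45),slice(u-45,u+45))
    p=P[sl].reshape(-1,3);q=c['color'][sl].reshape(-1,3).astype(int)
    ok=np.isfinite(p).all(1)&(p[:,2]>-.02)
    red=ok&(q[:,0]>120)&(q[:,1]<70)&(q[:,2]<70)
    print(i,'red z',np.percentile(p[red,2],[5,50,95]),p[red].mean(0))
    top=ok&(p[:,2]>.055)&(p[:,2]<.085)
    print(' top',top.sum(),p[top].mean(0),cv2.minAreaRect((p[top,:2]*1000).astype(np.float32)))
    base=ok&(p[:,2]>.006)&(p[:,2]<.085)
    print(' all',cv2.minAreaRect((p[base,:2]*1000).astype(np.float32)))
    br=ok&(q[:,0]>q[:,2]+70)&(q[:,1]>q[:,2]+30)&(p[:,2]>.015)&(p[:,2]<.04)
    print(' brass',br.sum(),p[br].mean(0))
    b=np.array([[0,0]])
    d=np.linalg.norm(p[:,:2]-p[br].mean(0)[:2],axis=1)
    ring=ok&(d>.022)&(d<.04)&(p[:,2]>.026)&(p[:,2]<.042)
    print(' ring',ring.sum(),p[ring].mean(0),np.median(q[ring],0),'r95',np.percentile(d[ring],[5,95]),np.median(p[ring,2]))
E
```

```text
0 red z [0.06408721 0.07224041 0.08031201] [0.50223927 0.40135531 0.08004383]
 top 609 [0.50313524 0.40342824 0.07125838] ((503.7867736816406, 405.2607116699219), (104.90067291259766, 61.82304382324219), 82.31747436523438)
 all ((543.206787109375, 394.8934020996094), (283.60003662109375, 291.62567138671875), 89.9555892944336)
 brass 80 [0.57054015 0.3862421  0.02311756]
 ring 128 [0.57051703 0.38654223 0.03118858] [81. 78. 74.] r95 [0.02672324 0.03398872] 0.030972397969474708
1 red z [0.06443492 0.06953201 0.07400858] [0.49101009 0.16434713 0.06947948]
 top 680 [0.49392515 0.15082685 0.06958758] ((517.9417724609375, 93.02540588378906), (229.43307495117188, 161.29457092285156), 69.99885559082031)
 all ((522.9523315429688, 154.83416748046875), (288.2293395996094, 291.6734924316406), 0.9393251538276672)
 brass 76 [0.55490804 0.1379205  0.0233733 ]
 ring 120 [0.55706121 0.135737   0.03306201] [143.  140.5 133.5] r95 [0.02274204 0.03082264] 0.03329262138907407
2 red z [0.0643605  0.07033609 0.07747329] [ 0.42720388 -0.03717413  0.08624374]
 top 674 [ 0.44438554 -0.03273429  0.06992239] ((497.1342468261719, -26.130165100097656), (199.9666748046875, 140.2374725341797), 6.721447467803955)
 all ((466.8533935546875, -42.16194152832031), (286.5968933105469, 289.31207275390625), 1.2944674491882324)
 brass 83 [ 0.49809455 -0.04028284  0.02306168]
 ring 128 [ 0.49967246 -0.04074902  0.03318501] [79.  76.5 73. ] r95 [0.02632385 0.03276485] 0.03332748938577279
```

View pics/crop1.png

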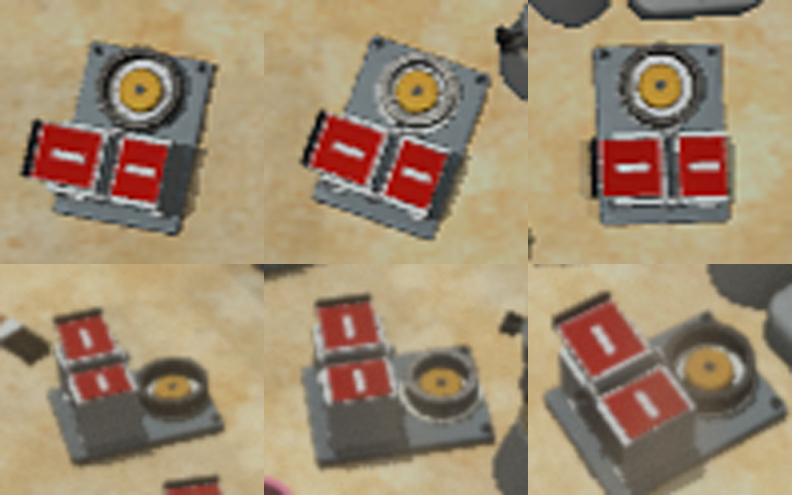

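Stands 0 (left) and 2 (right) have the dark rings. Stand 1 in the middle has the bright ring (grey 143 against 80), so it stays as it is. The tool can't tilt here, so I plan to use a closed vertical fingertip: press it on the bead's end face, drag the bead up, then follow it over. First I'll refine the poses and check obstacle heights.

```bash
cat > m.py <<'E'
from h import *
def poses(c):
    P=cloud(c);out=[]
    for i,(u,v) in enumerate(SC):
        u=int(u*.64);v=int(v*.64);sl=(slice(v-40,v+40),slice(u-40,u+40))
        p=P[sl].reshape(-1,3);q=c['color'][sl].reshape(-1,3).astype(int)
        br=(q[:,0]>q[:,2]+70)&(q[:,1]>q[:,2]+30)&(p[:,2]>.015)&(p[:,2]<.04)
        n=p[br].mean(0)[:2]; d=np.linalg.norm(p[:,:2]-n,axis=1)
        top=(p[:,2]>.058)&(p[:,2]<.082)&(d<.13)
        r=cv2.minAreaRect((p[top,:2]*1000).astype(np.float32))
        base=(p[:,2]>.006)&(p[:,2]<.02)&(d<.12)
        b=cv2.minAreaRect((p[base,:2]*1000).astype(np.float32))
        out.append((n,r,b,p,q,top))
    return out
E
python3 - <<'E'
from m import *
c=load('top');P=cloud(c)
for i,(n,r,b,p,q,top) in enumerate(poses(c)):
    ctr=np.array(r[0])/1000
    cc=cv2.boxPoints(r);e=cc[1]-cc[0];f=cc[2]-cc[1];l=e if np.linalg.norm(e)>np.linalg.norm(f) else f
    yd=l/np.linalg.norm(l); yd=yd if yd[1]>0 else -yd
    xd=np.array([yd[1],-yd[0]])
    bc=cv2.boxPoints(b);e=bc[1]-bc[0];f=bc[2]-bc[1];l=e if np.linalg.norm(e)>np.linalg.norm(f) else f
    xb=l/np.linalg.norm(l); xb=xb*np.sign(xb[0])
    print(i,'nest',n,'rect',r,'yaw top',np.degrees(np.arctan2(xd[1],xd[0])),'yaw base',np.degrees(np.arctan2(xb[1],xb[0])),b)
    o1=ctr-yd*.009; print('  origin from top',o1,'from nest',n-.07*xd,'base',n-.07*xb)
    v=n-ctr; print('  yaw from nest-ctr', np.degrees(np.arctan2(v[1],v[0])+np.arctan2(.009,.07)))
for n in ('top','scene'):
    P=cloud(load(n))
    k=(P[...,0]>.1)&(P[...,0]<.75)&(P[...,1]>-.3)&(P[...,1]<.8)&(P[...,2]>.09)&(P[...,2]<.5)
    print(n)
    for a in np.arange(.1,.75,.05):
        print('%.2f'%a,[ '%3d'%(1000*P[...,2][m].max()) if (m:=k&(P[...,0]>=a)&(P[...,0]<a+.05)&(P[...,1]>=bb)&(P[...,1]<bb+.05)).sum()>2 else '  .' for bb in np.arange(-.2,.65,.05)])
E
```

```text
0 nest [0.57054015 0.3862421 ] rect ((503.7867736816406, 405.2607116699219), (104.90067291259766, 61.82304382324219), 82.31747436523438) yaw top -7.6825366 yaw base -2.2793982 ((562.1958618164062, 362.2276611328125), (172.33668518066406, 212.39414978027344), 87.7206039428711)
  origin from top [0.50258362 0.3963415 ] from nest [0.50116847 0.39559999] base [0.50059554 0.38902617]
  yaw from nest-ctr -8.57630513852659
1 nest [0.55490804 0.1379205 ] rect ((506.8822937011719, 119.36878967285156), (101.67802429199219, 209.23788452148438), 18.780048370361328) yaw top 18.780052 yaw base 9.70868 ((548.7857666015625, 127.95584869384766), (220.9785919189453, 201.25889587402344), 9.70867919921875)
  origin from top [0.50977972 0.11084794] from nest [0.48863475 0.11538498] base [0.48591059 0.12611579]
  yaw from nest-ctr 28.447294728441978
2 nest [ 0.49809455 -0.04028284] rect ((492.8315734863281, -20.47344970703125), (196.00880432128906, 122.18934631347656), 8.434629440307617) yaw top -81.56536 yaw base 89.871765 ((490.0924072265625, -33.840049743652344), (214.57830810546875, 202.37399291992188
[... 2729 characters left out ...]
  .', '  .', '  .', '  .', '  .', '  .', '  .', '  .', '  .', '  .', '  .']
0.50 ['  .', '  .', '  .', '  .', '  .', '  .', '  .', '  .', '  .', '  .', '  .', '  .', '  .', '  .', '  .', '  .', '  .']
0.55 ['  .', '  .', '192', '193', '358', '349', '  .', '  .', '  .', '  .', '  .', '  .', '  .', '  .', '  .', '  .', '  .']
0.60 ['  .', '183', '192', '194', '349', '  .', '  .', '  .', '  .', '  .', '  .', '  .', '  .', '  .', '  .', '  .', '  .']
0.65 ['  .', '  .', '182', '179', '  .', '  .', '  .', '  .', '  .', '  .', '  .', '  .', '  .', '  .', '  .', '  .', '  .']
0.70 ['  .', '  .', '  .', '  .', '  .', '  .', '  .', '  .', '  .', '  .', '  .', '  .', '131', '131', '133', '131', '130']
```

Run:
```python
from m import *
c=load('top')
for i,(n,r,b,p,q,top) in enumerate(poses(c)):
    d=np.linalg.norm(p[:,:2]-n,axis=1)
    red=(q[:,0]>110)&(q[:,1]<80)&(q[:,2]<80)&(d<.12)&(p[:,2]>.05)&(p[:,2]<.09)
    x=p[red,:2]; 
    r=cv2.minAreaRect((x*1000).astype(np.float32)); cc=cv2.boxPoints(r);e=cc[1]-cc[0];f=cc[2]-cc[1];l=e if np.linalg.norm(e)>np.linalg.norm(f) else f
    yd=l/np.linalg.norm(l); yd*=np.sign(yd[1]); xd=np.array([yd[1],-yd[0]])
    w,V=np.linalg.eigh(np.cov(x.T)); y2=V[:,1]*np.sign(V[1,1])
    for nm,yy in(('rect',yd),('pca',y2)):
        xx=np.array([yy[1],-yy[0]]); o=n-.07*xx
        t=(p[:,2]>.055)&(p[:,2]<.085)&(d<.125); 
        ly=(p[t,:2]-o)@yy; lx=(p[t,:2]-o)@xx; m=(abs(lx)<.035)&(abs(ly)<.08)
        print(i,nm,'yaw',np.degrees(np.arctan2(xx[1],xx[0])).round(1),'o',o.round(4),'y range',np.percentile(ly[m],[.5,99.5]).round(4),'x range',np.percentile(lx[m],[1,99]).round(4),'red mean x',((x-o)@xx).mean().round(4),r[1])
P=cloud(c);k=(P[...,2]>.2)&(P[...,0]>.45)&(P[...,0]<.7)&(abs(P[...,1])<.1);print('tower',P[k].min(0),P[k].max(0))
```

```text
0 rect yaw -10.7 o [0.5018 0.3992] y range [-0.0457  0.0581] x range [-0.0269  0.0289] red mean x 0.0009 (95.78129577636719, 44.65463638305664)
0 pca yaw -9.4 o [0.5015 0.3976] y range [-0.0441  0.0599] x range [-0.0264  0.0288] red mean x 0.001 (95.78129577636719, 44.65463638305664)
1 rect yaw -19.0 o [0.4887 0.1607] y range [-0.0455  0.0598] x range [-0.0263  0.029 ] red mean x 0.0011 (98.27873992919922, 45.457237243652344)
1 pca yaw -18.1 o [0.4884 0.1596] y range [-0.0444  0.0611] x range [-0.0261  0.0287] red mean x 0.0011 (98.27873992919922, 45.457237243652344)
2 rect yaw 1.7 o [ 0.4281 -0.0424] y range [-0.045   0.0584] x range [-0.0262  0.0287] red mean x 0.0006 (43.70716094970703, 94.25302124023438)
2 pca yaw 3.3 o [ 0.4282 -0.0443] y range [-0.0435  0.0606] x range [-0.0267  0.0287] red mean x 0.0007 (43.70716094970703, 94.25302124023438)
tower [0.56604453 0.01047147 0.20036657] [0.60837401 0.05288073 0.35991737]
```

Request:
step_arm(commands=[{"gripper": 1, "z": -20}, {"gripper": 1, "z": -20}, {"gripper": 1, "z": -10}, {"gripper": 1}, {"gripper": 1}, {"gripper": 1}, {"gripper": 1}, {"gripper": 1}, {"gripper": 1}, {"gripper": 1}], force=20)

```text
invalid input
```

Poses: stand 0 is at (0.502, 0.397) with yaw −9°, and stand 2 is at (0.428, −0.044) with yaw +3°. The extents match the 106 × 56 mm given. The move was refused, so I'll retry it with full rows.

Request:
step_arm(commands=[{"gripper": 1, "x": 0, "y": 0, "z": -20, "spin": 0}, {"gripper": 1, "x": 0, "y": 0, "z": -20, "spin": 0}, {"gripper": 1, "x": 0, "y": 0, "z": -10, "spin": 0}, {"gripper": 1, "x": 0, "y": 0, "z": 0, "spin": 0}, {"gripper": 1, "x": 0, "y": 0, "z": 0, "spin": 0}, {"gripper": 1, "x": 0, "y": 0, "z": 0, "spin": 0}, {"gripper": 1, "x": 0, "y": 0, "z": 0, "spin": 0}, {"gripper": 1, "x": 0, "y": 0, "z": 0, "spin": 0}, {"gripper": 1, "x": 0, "y": 0, "z": 0, "spin": 0}, {"gripper": 1, "x": 0, "y": 0, "z": 0, "spin": 0}], force=20)

```text
time: 1.1
eef_pos: [0.1694, 0.6533, 0.2952]
tcp_rot: [0.127, 0.992, -0.0, -0.0]
contact_force: [-0.3, 0.1, -0.3]
opening: -0.002
finger_force: 0.0
```

Request:
step_arm(commands=[{"gripper": 1, "x": 0, "y": 0, "z": 0, "spin": 8.44}, {"gripper": 1, "x": 0, "y": 0, "z": 0, "spin": 8.44}, {"gripper": 1, "x": 0, "y": 0, "z": 0, "spin": 8.44}, {"gripper": 1, "x": 0, "y": 0, "z": 0, "spin": 8.44}, {"gripper": 1, "x": 0, "y": 0, "z": 0, "spin": 8.44}, {"gripper": 1, "x": 0, "y": 0, "z": 0, "spin": 8.44}, {"gripper": 1, "x": 0, "y": 0, "z": 0, "spin": 8.44}, {"gripper": 1, "x": 0, "y": 0, "z": 0, "spin": 8.44}, {"gripper": 1, "x": 0, "y": 0, "z": 0, "spin": 8.44}, {"gripper": 1, "x": 0, "y": 0, "z": 0, "spin": 8.44}])

```text
time: 2.1
eef_pos: [0.1695, 0.6534, 0.2954]
tcp_rot: [0.762, 0.648, 0.0, -0.0]
contact_force: [0.6, -0.7, -0.7]
opening: 0.001
finger_force: 0.0
```

Request:
step_arm(commands=[{"gripper": 1, "x": -10, "y": 37, "z": 0, "spin": 0}, {"gripper": 1, "x": -11, "y": 37, "z": 0, "spin": 0}, {"gripper": 1, "x": -10, "y": 37, "z": 0, "spin": 0}, {"gripper": 1, "x": -11, "y": 37, "z": 0, "spin": 0}, {"gripper": 1, "x": -10, "y": 37, "z": 0, "spin": 0}, {"gripper": 1, "x": -11, "y": 37, "z": 0, "spin": 0}, {"gripper": 1, "x": -10, "y": 37, "z": 0, "spin": 0}, {"gripper": 1, "x": -11, "y": 37, "z": 0, "spin": 0}, {"gripper": 1, "x": -10, "y": 37, "z": 0, "spin": 0}, {"gripper": 1, "x": -11, "y": 36, "z": 0, "spin": 0}])

```text
time: 3.1
eef_pos: [0.5191, 0.4915, 0.2954]
tcp_rot: [0.76, 0.65, 0.0, -0.0]
contact_force: [-0.5, 0.5, 0.2]
opening: 0.0
finger_force: 0.0
```

Request:
step_arm(commands=[{"gripper": 1, "x": 0, "y": 0, "z": 25, "spin": 0}, {"gripper": 1, "x": 0, "y": 0, "z": 25, "spin": 0}, {"gripper": 1, "x": 0, "y": 0, "z": 25, "spin": 0}, {"gripper": 1, "x": 0, "y": 0, "z": 25, "spin": 0}, {"gripper": 1, "x": 0, "y": 0, "z": 25, "spin": 0}, {"gripper": 1, "x": 0, "y": 0, "z": 25, "spin": 0}, {"gripper": 1, "x": 0, "y": 0, "z": 25, "spin": 0}, {"gripper": 1, "x": 0, "y": 0, "z": 25, "spin": 0}, {"gripper": 1, "x": 0, "y": 0, "z": 17, "spin": 0}, {"gripper": 1, "x": 0, "y": 0, "z": 0, "spin": 0}])

```text
time: 4.1
eef_pos: [0.5159, 0.491, 0.0745]
tcp_rot: [0.76, 0.65, -0.003, -0.0]
contact_force: [-1.1, -0.3, -0.3]
opening: 0.002
finger_force: 0.0
```

Run:
```python
from h import *
c=cam('scene'); im=c['color'][60:200,150:290,::-1]
cv2.imwrite('pics/s1.png',cv2.resize(im,(560,560),interpolation=cv2.INTER_CUBIC)); print(get_state()['contact_force'],get_state()['eef_pos'])
```

```text
[ 0.46877615  0.13115518 -0.07002172] [0.51696363 0.49181926 0.07687082]
```

View pics/s1.png

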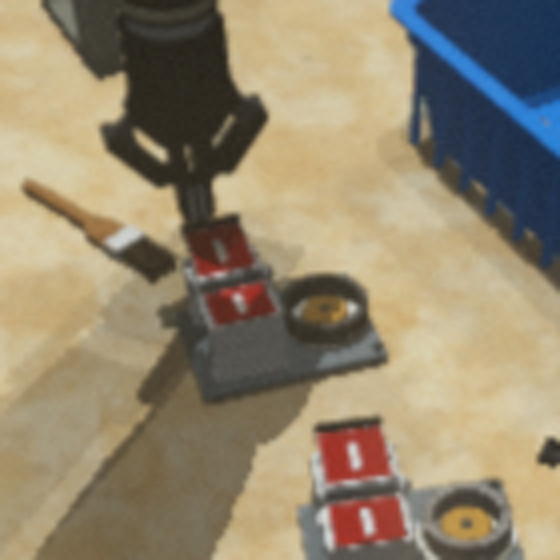

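The shut fingers stand just behind the bead, with finger tips at (195,215) in the crop, and they are clear of the leaf. Now I'll approach slowly.

Request:
step_arm(commands=[{"gripper": 1, "x": -5, "y": 0, "z": 0, "spin": 0}, {"gripper": 1, "x": -5, "y": 0, "z": 0, "spin": 0}, {"gripper": 1, "x": -4, "y": 0, "z": 0, "spin": 0}, {"gripper": 1, "x": -2, "y": 0, "z": 0, "spin": 0}, {"gripper": 1, "x": -1, "y": 0, "z": 0, "spin": 0}, {"gripper": 1, "x": -1, "y": 0, "z": 0, "spin": 0}, {"gripper": 1, "x": 0, "y": 0, "z": 0, "spin": 0}, {"gripper": 1, "x": 0, "y": 0, "z": 0, "spin": 0}, {"gripper": 1, "x": 0, "y": 0, "z": 0, "spin": 0}, {"gripper": 1, "x": 0, "y": 0, "z": 0, "spin": 0}])

```text
time: 5.15
eef_pos: [0.5148, 0.4746, 0.0782]
tcp_rot: [0.76, 0.65, -0.0, -0.0]
contact_force: [-0.5, 0.3, -0.2]
opening: 0.001
finger_force: 0.0
```

Request:
step_arm(commands=[{"gripper": 1, "x": -1, "y": 0, "z": 0, "spin": 0}, {"gripper": 1, "x": 0, "y": 0, "z": 0, "spin": 0}, {"gripper": 1, "x": -1, "y": 0, "z": 0, "spin": 0}, {"gripper": 1, "x": 0, "y": 0, "z": 0, "spin": 0}, {"gripper": 1, "x": -1, "y": 0, "z": 0, "spin": 0}, {"gripper": 1, "x": 0, "y": 0, "z": 0, "spin": 0}, {"gripper": 1, "x": 0, "y": 0, "z": 0, "spin": 0}, {"gripper": 1, "x": 0, "y": 0, "z": 0, "spin": 0}, {"gripper": 1, "x": 0, "y": 0, "z": 0, "spin": 0}, {"gripper": 1, "x": 0, "y": 0, "z": 0, "spin": 0}])

```text
time: 6.15
eef_pos: [0.5144, 0.4716, 0.0783]
tcp_rot: [0.76, 0.65, 0.0, 0.0]
contact_force: [0.0, 0.1, -0.5]
opening: -0.002
finger_force: 0.2
```

Request:
step_arm(commands=[{"gripper": 1, "x": -1, "y": 0, "z": 0, "spin": 0}, {"gripper": 1, "x": 0, "y": 0, "z": 0, "spin": 0}, {"gripper": 1, "x": 0, "y": 0, "z": 0, "spin": 0}, {"gripper": 1, "x": -1, "y": 0, "z": 0, "spin": 0}, {"gripper": 1, "x": 0, "y": 0, "z": 0, "spin": 0}, {"gripper": 1, "x": 0, "y": 0, "z": 0, "spin": 0}, {"gripper": 1, "x": 0, "y": 0, "z": 0, "spin": 0}, {"gripper": 1, "x": 0, "y": 0, "z": 0, "spin": 0}, {"gripper": 1, "x": 0, "y": 0, "z": 0, "spin": 0}, {"gripper": 1, "x": 0, "y": 0, "z": 0, "spin": 0}])

```text
time: 7.15
eef_pos: [0.5144, 0.4712, 0.0792]
tcp_rot: [0.76, 0.65, 0.002, -0.001]
contact_force: [0.7, 6.5, -0.3]
opening: -0.002
finger_force: 3.1
```

Contact is made at 6.5 N. I'll back off, drop 10 mm so the finger wall also covers the bead's lower edge, press again, and start lifting.

Request:
step_arm(commands=[{"gripper": 1, "x": 4, "y": 0, "z": 0, "spin": 0}, {"gripper": 1, "x": 0, "y": 0, "z": 10, "spin": 0}, {"gripper": 1, "x": 0, "y": 0, "z": 0, "spin": 0}, {"gripper": 1, "x": -3, "y": 0, "z": 0, "spin": 0}, {"gripper": 1, "x": -1, "y": 0, "z": 0, "spin": 0}, {"gripper": 1, "x": 0, "y": 0, "z": 0, "spin": 0}, {"gripper": 1, "x": 0, "y": 0, "z": -2, "spin": 0}, {"gripper": 1, "x": 0, "y": 0, "z": -2, "spin": 0}, {"gripper": 1, "x": 0, "y": 0, "z": -2, "spin": 0}, {"gripper": 1, "x": 0, "y": 0, "z": -2, "spin": 0}])

```text
time: 8.15
eef_pos: [0.5136, 0.4698, 0.0764]
tcp_rot: [0.76, 0.65, -0.0, -0.0]
contact_force: [-2.6, 3.5, 0.2]
opening: 0.002
finger_force: 1.6
```

Request:
step_arm(commands=[{"gripper": 1, "x": 0, "y": 0, "z": -2, "spin": 0}, {"gripper": 1, "x": 0, "y": 0, "z": -2, "spin": 0}, {"gripper": 1, "x": 0, "y": 0, "z": -2, "spin": 0}, {"gripper": 1, "x": -0.3, "y": 0, "z": -2, "spin": 0}, {"gripper": 1, "x": -0.4, "y": 0, "z": -2, "spin": 0}, {"gripper": 1, "x": -0.5, "y": 0, "z": -2, "spin": 0}, {"gripper": 1, "x": -0.5, "y": 0, "z": -2, "spin": 0}, {"gripper": 1, "x": -0.6, "y": 0, "z": -2, "spin": 0}, {"gripper": 1, "x": -0.7, "y": 0, "z": -2, "spin": 0}, {"gripper": 1, "x": 0, "y": 0, "z": 0, "spin": 0}])

```text
time: 9.15
eef_pos: [0.5138, 0.4666, 0.0948]
tcp_rot: [0.76, 0.65, 0.0, 0.0]
contact_force: [0.2, -0.1, -0.2]
opening: -0.003
finger_force: 0.0
```

Run:
```python
from h import *
c=cam('scene'); im=c['color'][60:200,150:290,::-1]
cv2.imwrite('pics/s2.png',cv2.resize(im,(560,560),interpolation=cv2.INTER_CUBIC)); print(get_state()['contact_force'],get_state()['eef_pos'])
```

```text
[ 0.00991074  0.36806354 -0.70223429] [0.51368815 0.46656904 0.09463244]
```

View pics/s2.png

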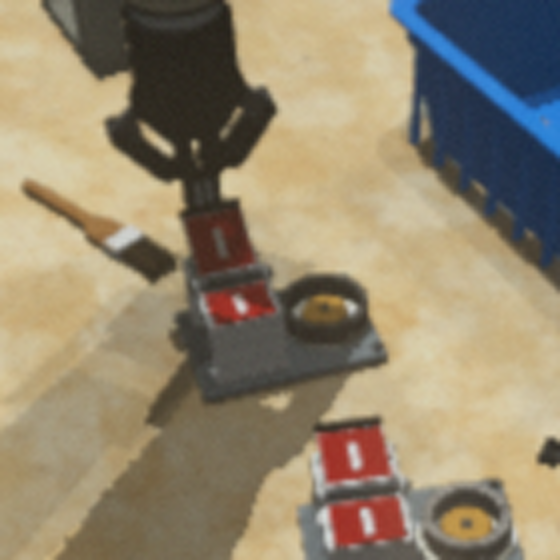

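The leaf is up about 25° with the bead resting on the finger at (205,210) in the crop, so the drag works. I'll add an angle measurement and continue along the arc.

Request:
step_arm(commands=[{"gripper": 1, "x": -2.5, "y": 0, "z": -4, "spin": 0}, {"gripper": 1, "x": -2, "y": 0, "z": -4, "spin": 0}, {"gripper": 1, "x": -2, "y": 0, "z": -4, "spin": 0}, {"gripper": 1, "x": -2.3, "y": 0, "z": -3.7, "spin": 0}, {"gripper": 1, "x": -2.5, "y": 0, "z": -3.6, "spin": 0}, {"gripper": 1, "x": -2.8, "y": 0, "z": -3.4, "spin": 0}, {"gripper": 1, "x": -3, "y": 0, "z": -3.2, "spin": 0}, {"gripper": 1, "x": -3.2, "y": 0, "z": -3, "spin": 0}, {"gripper": 1, "x": -3.4, "y": 0, "z": -2.8, "spin": 0}, {"gripper": 1, "x": 0, "y": 0, "z": 0, "spin": 0}])

```text
time: 10.2
eef_pos: [0.5101, 0.4428, 0.1266]
tcp_rot: [0.76, 0.65, 0.0, 0.0]
contact_force: [-0.7, -0.4, -0.2]
opening: -0.001
finger_force: 0.0
```

```bash
cat > a.py <<'E'
from h import *
import sys
ST={0:((.502,.397),-9.),1:((.4885,.160),-18.5),2:((.4283,-.0435),2.6)}
def ang(i):
    o,yaw=ST[i];t=np.radians(yaw);X=np.array([np.cos(t),np.sin(t)]);Y=np.array([-X[1],X[0]])
    for n in('scene','top'):
        c=cam(n);P=cloud(c);q=c['color'].astype(int);d=P[...,:2]-o;x=d@X;y=d@Y;z=P[...,2]-.07
        r=np.hypot(y,z)
        sel=(abs(x)<.02)&(r>.015)&(r<.056)&(z>-.006)
        for nm,m in(('red',(q[...,0]>90)&(q[...,1]<70)&(q[...,2]<70)),('green',(q[...,1]>q[...,0]+35)&(q[...,1]>q[...,2]+15))):
            k=sel&m
            if k.sum()>5:
                th=np.degrees(np.arctan2(z[k],y[k])); print(n,nm,k.sum(),'deg pct',np.percentile(th,[10,50,90]).round(0), 'y>5mm:',np.median(th[y[k]>.005]).round(1) if (y[k]>.005).any() else None)
    s=get_state();e=s['eef_pos'];dd=e[:2]-np.array(o)
    print('tcp local',(dd@X).round(4),(dd@Y).round(4),'tip z',(e[2]-.014).round(4),'F',s['contact_force'].round(1),'t',s['time'])
if __name__=='__main__': ang(int(sys.argv[1]))
E
python3 a.py 0
```

```text
scene red 52 deg pct [-180. -175.  178.] y>5mm: None
top red 69 deg pct [-177. -172.  179.] y>5mm: None
tcp local 0.0007 0.0467 tip z 0.1122 F [-0.7  0.1  0.6] t 10.3
```

Request:
step_arm(commands=[{"gripper": 1, "x": -4, "y": 0, "z": -1, "spin": 0}, {"gripper": 1, "x": -5, "y": 0, "z": 0, "spin": 0}, {"gripper": 1, "x": -6, "y": 0, "z": 0, "spin": 0}, {"gripper": 1, "x": -6, "y": 0, "z": 0, "spin": 0}, {"gripper": 1, "x": -6, "y": 0, "z": 0, "spin": 0}, {"gripper": 1, "x": -6, "y": 0, "z": 0, "spin": 0}, {"gripper": 1, "x": -6, "y": 0, "z": 0, "spin": 0}, {"gripper": 1, "x": -6, "y": 0, "z": 0, "spin": 0}, {"gripper": 1, "x": -6, "y": 0, "z": 0, "spin": 0}, {"gripper": 1, "x": -5, "y": 0, "z": 0, "spin": 0}])

```text
time: 11.3
eef_pos: [0.5011, 0.3873, 0.1269]
tcp_rot: [0.76, 0.65, -0.0, -0.0]
contact_force: [-0.2, -0.3, -0.3]
opening: -0.005
finger_force: 0.2
```

```bash
python3 a.py 0
```

```text
tcp local 0.0007 -0.0098 tip z 0.113 F [-0.4  0.7  0.8] t 11.4
```

Request:
step_arm(commands=[{"gripper": 1, "x": -5, "y": 0, "z": 2, "spin": 0}, {"gripper": 1, "x": -5, "y": 0, "z": 3, "spin": 0}, {"gripper": 1, "x": -5, "y": 0, "z": 4, "spin": 0}, {"gripper": 1, "x": -4, "y": 0, "z": 4, "spin": 0}, {"gripper": 1, "x": -4, "y": 0, "z": 5, "spin": 0}, {"gripper": 1, "x": -3, "y": 0, "z": 5, "spin": 0}, {"gripper": 1, "x": -2, "y": 0, "z": 5, "spin": 0}, {"gripper": 1, "x": -2, "y": 0, "z": 4, "spin": 0}, {"gripper": 1, "x": 0, "y": 0, "z": 2, "spin": 0}, {"gripper": 1, "x": 0, "y": 0, "z": 0, "spin": 0}])

```text
time: 12.4
eef_pos: [0.4963, 0.3581, 0.0925]
tcp_rot: [0.76, 0.65, -0.0, -0.0]
contact_force: [-0.3, 0.3, -0.2]
opening: -0.0
finger_force: 0.0
```

```bash
python3 a.py 0
```

```text
tcp local 0.0008 -0.039 tip z 0.0791 F [ 0.8 -0.4  0.4] t 12.5
```

Tip at 79 mm; now press down gently in 1 mm steps.

Request:
step_arm(commands=[{"gripper": 1, "x": 0, "y": 0, "z": 2, "spin": 0}, {"gripper": 1, "x": 0, "y": 0, "z": 2, "spin": 0}, {"gripper": 1, "x": 0, "y": 0, "z": 1, "spin": 0}, {"gripper": 1, "x": 0, "y": 0, "z": 1, "spin": 0}, {"gripper": 1, "x": 0, "y": 0, "z": 0, "spin": 0}, {"gripper": 1, "x": 0, "y": 0, "z": 1, "spin": 0}, {"gripper": 1, "x": 0, "y": 0, "z": 0, "spin": 0}, {"gripper": 1, "x": 0, "y": 0, "z": 0, "spin": 0}, {"gripper": 1, "x": 0, "y": 0, "z": 0, "spin": 0}, {"gripper": 1, "x": 0, "y": 0, "z": 0, "spin": 0}])

```text
time: 13.5
eef_pos: [0.4965, 0.3582, 0.086]
tcp_rot: [0.76, 0.65, -0.0, -0.0]
contact_force: [0.9, 0.0, -0.0]
opening: 0.003
finger_force: 0.0
```

Request:
step_arm(commands=[{"gripper": 1, "x": 0, "y": 0, "z": 1, "spin": 0}, {"gripper": 1, "x": 0, "y": 0, "z": 0, "spin": 0}, {"gripper": 1, "x": 0, "y": 0, "z": 0, "spin": 0}, {"gripper": 1, "x": 0, "y": 0, "z": 1, "spin": 0}, {"gripper": 1, "x": 0, "y": 0, "z": 0, "spin": 0}, {"gripper": 1, "x": 0, "y": 0, "z": 0, "spin": 0}, {"gripper": 1, "x": 0, "y": 0, "z": 0, "spin": 0}, {"gripper": 1, "x": 0, "y": 0, "z": 0, "spin": 0}, {"gripper": 1, "x": 0, "y": 0, "z": 0, "spin": 0}, {"gripper": 1, "x": 0, "y": 0, "z": 0, "spin": 0}])

```text
time: 14.5
eef_pos: [0.4967, 0.3583, 0.0857]
tcp_rot: [0.76, 0.65, -0.0, 0.0]
contact_force: [-3.8, -2.6, 9.6]
opening: -0.001
finger_force: 4.6
```

Request:
step_arm(commands=[{"gripper": 1, "x": 0, "y": 0, "z": -5, "spin": 0}, {"gripper": 1, "x": 0, "y": 0, "z": -15, "spin": 0}, {"gripper": 1, "x": 0, "y": 0, "z": -20, "spin": 0}, {"gripper": 1, "x": 0, "y": 0, "z": -20, "spin": 0}, {"gripper": 1, "x": 0, "y": 0, "z": -20, "spin": 0}, {"gripper": 1, "x": 0, "y": 0, "z": -20, "spin": 0}, {"gripper": 1, "x": 0, "y": 0, "z": -20, "spin": 0}, {"gripper": 1, "x": 0, "y": 0, "z": -20, "spin": 0}, {"gripper": 1, "x": 0, "y": 0, "z": -20, "spin": 0}, {"gripper": 1, "x": 0, "y": 0, "z": -10, "spin": 0}])

```text
time: 15.5
eef_pos: [0.4973, 0.3587, 0.257]
tcp_rot: [0.76, 0.65, 0.002, 0.001]
contact_force: [0.1, 0.4, -0.2]
opening: -0.003
finger_force: 0.0
```

Request:
step_arm(commands=[{"gripper": 1, "x": -31, "y": -1.4, "z": 0, "spin": 0}, {"gripper": 1, "x": -31, "y": -1.4, "z": 0, "spin": 0}, {"gripper": 1, "x": -31, "y": -1.4, "z": 0, "spin": 0}, {"gripper": 1, "x": -31, "y": -1.4, "z": 0, "spin": 0}, {"gripper": 1, "x": -31, "y": -1.4, "z": 0, "spin": 0}, {"gripper": 1, "x": -31, "y": -1.4, "z": 0, "spin": 0}, {"gripper": 1, "x": -31, "y": -1.4, "z": 0, "spin": 0}, {"gripper": 1, "x": -31, "y": -1.4, "z": 0, "spin": 0}, {"gripper": 1, "x": -31, "y": -1.4, "z": 0, "spin": -5.8}, {"gripper": 1, "x": -31, "y": -1.4, "z": 0, "spin": -5.8}])

```text
time: 16.5
eef_pos: [0.4369, 0.0527, 0.2539]
tcp_rot: [0.689, 0.725, 0.0, 0.0]
contact_force: [0.3, -0.2, 0.5]
opening: -0.0
finger_force: 0.0
```

```bash
python3 a.py 0; python3 a.py 2
python3 - <<'E'
from h import *
c=load('scene'); im=c['color'][90:330,130:450,::-1]
cv2.imwrite('pics/s3.png',cv2.resize(im,(800,600),interpolation=cv2.INTER_CUBIC)); print(get_state()['qpos'].round(3),get_state()['eef_pos'])
E
```

```text
scene green 45 deg pct [ -5.  -1. 167.] y>5mm: -1.1
top green 202 deg pct [-177.    0.  178.] y>5mm: -3.8
tcp local -0.0099 -0.3516 tip z 0.2399 F [0.7 0.2 0.8] t 16.6
scene red 284 deg pct [-177.    9.   20.] y>5mm: 9.8
top red 156 deg pct [-177.  -81.   11.] y>5mm: 6.4
tcp local 0.0136 0.0964 tip z 0.24 F [ 0.2  0.8 -0.3] t 16.7
[-1.100e-01 -2.630e-01  2.115e+00  1.000e-03  1.289e+00 -1.540e-01] [0.43755718 0.05341899 0.25397989]
```

View pics/s3.png

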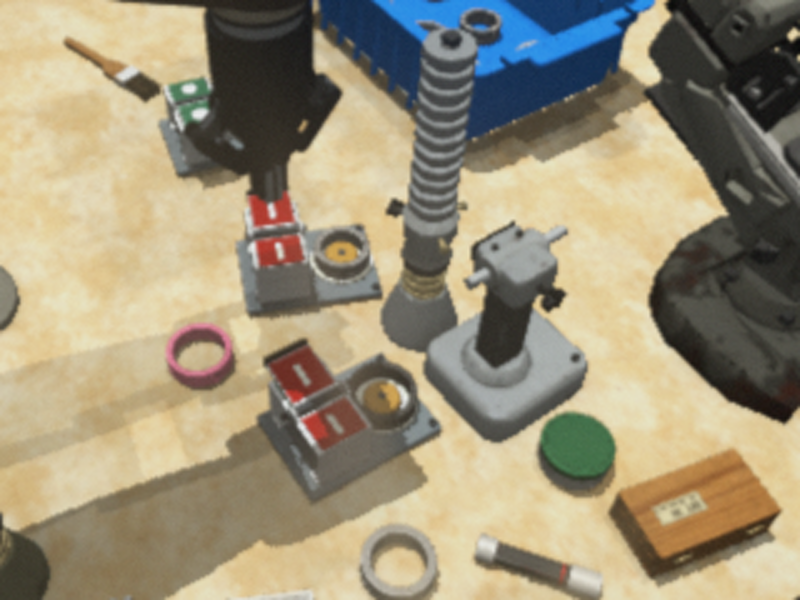

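Stand a now shows green at (188,95), and the middle stand is still red. Descending beside the bead on the third stand.

Request:
step_arm(commands=[{"gripper": 1, "x": 0, "y": -2, "z": 20, "spin": 0}, {"gripper": 1, "x": 0, "y": -2, "z": 22, "spin": 0}, {"gripper": 1, "x": 0, "y": 0, "z": 22, "spin": 0}, {"gripper": 1, "x": 0, "y": 0, "z": 22, "spin": 0}, {"gripper": 1, "x": 0, "y": 0, "z": 22, "spin": 0}, {"gripper": 1, "x": 0, "y": 0, "z": 22, "spin": 0}, {"gripper": 1, "x": 0, "y": 0, "z": 22, "spin": 0}, {"gripper": 1, "x": 0, "y": 0, "z": 20, "spin": 0}, {"gripper": 1, "x": 0, "y": 0, "z": 12, "spin": 0}, {"gripper": 1, "x": 0, "y": 0, "z": 0, "spin": 0}])

```text
time: 17.7
eef_pos: [0.4322, 0.0544, 0.0683]
tcp_rot: [0.69, 0.724, -0.001, -0.002]
contact_force: [0.3, -0.7, 0.3]
opening: -0.0
finger_force: 0.0
```

Request:
step_arm(commands=[{"gripper": 1, "x": -5, "y": 0, "z": 0, "spin": 0}, {"gripper": 1, "x": -5, "y": 0, "z": 0, "spin": 0}, {"gripper": 1, "x": -4, "y": 0, "z": 0, "spin": 0}, {"gripper": 1, "x": -2, "y": 0, "z": 0, "spin": 0}, {"gripper": 1, "x": -1, "y": 0, "z": 0, "spin": 0}, {"gripper": 1, "x": -1, "y": 0, "z": 0, "spin": 0}, {"gripper": 1, "x": -1, "y": 0, "z": 0, "spin": 0}, {"gripper": 1, "x": 0, "y": 0, "z": 0, "spin": 0}, {"gripper": 1, "x": 0, "y": 0, "z": 0, "spin": 0}, {"gripper": 1, "x": 0, "y": 0, "z": 0, "spin": 0}])

```text
time: 18.7
eef_pos: [0.4345, 0.0346, 0.07]
tcp_rot: [0.69, 0.723, -0.0, -0.0]
contact_force: [-0.5, -0.8, -0.0]
opening: -0.002
finger_force: 0.0
```

Request:
step_arm(commands=[{"gripper": 1, "x": -1, "y": 0, "z": 0, "spin": 0}, {"gripper": 1, "x": -1, "y": 0, "z": 0, "spin": 0}, {"gripper": 1, "x": -1, "y": 0, "z": 0, "spin": 0}, {"gripper": 1, "x": -1, "y": 0, "z": 0, "spin": 0}, {"gripper": 1, "x": 0, "y": 0, "z": 0, "spin": 0}, {"gripper": 1, "x": 0, "y": 0, "z": 0, "spin": 0}, {"gripper": 1, "x": 0, "y": 0, "z": 0, "spin": 0}, {"gripper": 1, "x": 0, "y": 0, "z": 0, "spin": 0}, {"gripper": 1, "x": 0, "y": 0, "z": 0, "spin": 0}, {"gripper": 1, "x": 0, "y": 0, "z": 0, "spin": 0}])

```text
time: 19.7
eef_pos: [0.4347, 0.0306, 0.07]
tcp_rot: [0.691, 0.723, -0.0, -0.0]
contact_force: [-0.4, 0.3, -0.6]
opening: 0.0
finger_force: 0.0
```

Request:
step_arm(commands=[{"gripper": 1, "x": -1, "y": 0, "z": 0, "spin": 0}, {"gripper": 1, "x": 0, "y": 0, "z": 0, "spin": 0}, {"gripper": 1, "x": -1, "y": 0, "z": 0, "spin": 0}, {"gripper": 1, "x": 0, "y": 0, "z": 0, "spin": 0}, {"gripper": 1, "x": 0, "y": 0, "z": 0, "spin": 0}, {"gripper": 1, "x": 0, "y": 0, "z": 0, "spin": 0}, {"gripper": 1, "x": 0, "y": 0, "z": 0, "spin": 0}, {"gripper": 1, "x": 0, "y": 0, "z": 0, "spin": 0}, {"gripper": 1, "x": 0, "y": 0, "z": 0, "spin": 0}, {"gripper": 1, "x": 0, "y": 0, "z": 0, "spin": 0}])

```text
time: 20.7
eef_pos: [0.4347, 0.03, 0.0699]
tcp_rot: [0.691, 0.723, 0.001, -0.001]
contact_force: [0.5, 8.3, 0.7]
opening: -0.004
finger_force: 3.8
```

Contact at 8 N. Lifting as before.

Request:
step_arm(commands=[{"gripper": 1, "x": 0, "y": 0, "z": -2, "spin": 0}, {"gripper": 1, "x": 0, "y": 0, "z": -2, "spin": 0}, {"gripper": 1, "x": 0, "y": 0, "z": -2, "spin": 0}, {"gripper": 1, "x": 0, "y": 0, "z": -2, "spin": 0}, {"gripper": 1, "x": 0, "y": 0, "z": -2, "spin": 0}, {"gripper": 1, "x": 0, "y": 0, "z": -2, "spin": 0}, {"gripper": 1, "x": 0, "y": 0, "z": -2, "spin": 0}, {"gripper": 1, "x": -0.3, "y": 0, "z": -2, "spin": 0}, {"gripper": 1, "x": -0.4, "y": 0, "z": -2, "spin": 0}, {"gripper": 1, "x": -0.5, "y": 0, "z": -2, "spin": 0}])

```text
time: 21.7
eef_pos: [0.4348, 0.0272, 0.0902]
tcp_rot: [0.69, 0.723, -0.0, 0.0]
contact_force: [-0.0, 2.9, 1.4]
opening: 0.003
finger_force: 1.4
```

```bash
python3 a.py 2
```

```text
scene red 202 deg pct [-178.   29.   38.] y>5mm: 28.9
top red 58 deg pct [-178. -174.  178.] y>5mm: None
tcp local 0.0098 0.0702 tip z 0.0763 F [-0.6  2.9 -0. ] t 21.8
```

Request:
step_arm(commands=[{"gripper": 1, "x": -1, "y": 0, "z": -4, "spin": 0}, {"gripper": 1, "x": -1.5, "y": 0, "z": -4, "spin": 0}, {"gripper": 1, "x": -1.7, "y": 0, "z": -4, "spin": 0}, {"gripper": 1, "x": -2, "y": 0, "z": -4, "spin": 0}, {"gripper": 1, "x": -2.3, "y": 0, "z": -3.7, "spin": 0}, {"gripper": 1, "x": -2.5, "y": 0, "z": -3.6, "spin": 0}, {"gripper": 1, "x": -2.8, "y": 0, "z": -3.4, "spin": 0}, {"gripper": 1, "x": -3, "y": 0, "z": -3.2, "spin": 0}, {"gripper": 1, "x": -3.2, "y": 0, "z": -3, "spin": 0}, {"gripper": 1, "x": -3.4, "y": 0, "z": -2.8, "spin": 0}])

```text
time: 22.8
eef_pos: [0.436, 0.0037, 0.126]
tcp_rot: [0.691, 0.723, -0.0, 0.0]
contact_force: [0.2, 1.2, -0.8]
opening: -0.002
finger_force: 0.2
```

Request:
step_arm(commands=[{"gripper": 1, "x": -4, "y": 0, "z": -1, "spin": 0}, {"gripper": 1, "x": -5, "y": 0, "z": 0, "spin": 0}, {"gripper": 1, "x": -6, "y": 0, "z": 0, "spin": 0}, {"gripper": 1, "x": -6, "y": 0, "z": 0, "spin": 0}, {"gripper": 1, "x": -6, "y": 0, "z": 0, "spin": 0}, {"gripper": 1, "x": -6, "y": 0, "z": 0, "spin": 0}, {"gripper": 1, "x": -6, "y": 0, "z": 0, "spin": 0}, {"gripper": 1, "x": -6, "y": 0, "z": 0, "spin": 0}, {"gripper": 1, "x": -6, "y": 0, "z": 0, "spin": 0}, {"gripper": 1, "x": -5, "y": 0, "z": 0, "spin": 0}])

```text
time: 23.8
eef_pos: [0.4385, -0.0525, 0.1266]
tcp_rot: [0.691, 0.723, -0.0, -0.0]
contact_force: [-0.4, 0.5, -1.0]
opening: -0.002
finger_force: 0.2
```

```bash
python3 a.py 2
```

```text
scene red 49 deg pct [-179. -174.  179.] y>5mm: None
scene green 50 deg pct [-4. -1.  2.] y>5mm: -1.3
top green 11 deg pct [-7. -3. -0.] y>5mm: -3.3
tcp local 0.0099 -0.0096 tip z 0.1128 F [ 0.  -0.3 -0.1] t 23.9
```

Same state as on the first stand, so I'll push it over and press down.

Request:
step_arm(commands=[{"gripper": 1, "x": -5, "y": 0, "z": 2, "spin": 0}, {"gripper": 1, "x": -5, "y": 0, "z": 3, "spin": 0}, {"gripper": 1, "x": -5, "y": 0, "z": 4, "spin": 0}, {"gripper": 1, "x": -4, "y": 0, "z": 4, "spin": 0}, {"gripper": 1, "x": -4, "y": 0, "z": 5, "spin": 0}, {"gripper": 1, "x": -3, "y": 0, "z": 5, "spin": 0}, {"gripper": 1, "x": -2, "y": 0, "z": 5, "spin": 0}, {"gripper": 1, "x": -2, "y": 0, "z": 4, "spin": 0}, {"gripper": 1, "x": 0, "y": 0, "z": 2, "spin": 0}, {"gripper": 1, "x": 0, "y": 0, "z": 0, "spin": 0}])

```text
time: 24.9
eef_pos: [0.4397, -0.0818, 0.0923]
tcp_rot: [0.691, 0.723, -0.0, -0.0]
contact_force: [0.4, -0.7, -0.4]
opening: -0.004
finger_force: 0.0
```

Request:
step_arm(commands=[{"gripper": 1, "x": 0, "y": 0, "z": 2, "spin": 0}, {"gripper": 1, "x": 0, "y": 0, "z": 2, "spin": 0}, {"gripper": 1, "x": 0, "y": 0, "z": 1, "spin": 0}, {"gripper": 1, "x": 0, "y": 0, "z": 1, "spin": 0}, {"gripper": 1, "x": 0, "y": 0, "z": 0, "spin": 0}, {"gripper": 1, "x": 0, "y": 0, "z": 1, "spin": 0}, {"gripper": 1, "x": 0, "y": 0, "z": 0, "spin": 0}, {"gripper": 1, "x": 0, "y": 0, "z": 0, "spin": 0}, {"gripper": 1, "x": 0, "y": 0, "z": 0, "spin": 0}, {"gripper": 1, "x": 0, "y": 0, "z": 0, "spin": 0}])

```text
time: 25.9
eef_pos: [0.44, -0.0819, 0.0858]
tcp_rot: [0.691, 0.723, 0.0, 0.0]
contact_force: [-0.0, -0.5, 1.1]
opening: 0.0
finger_force: 0.7
```

Request:
step_arm(commands=[{"gripper": 1, "x": 0, "y": 0, "z": 1, "spin": 0}, {"gripper": 1, "x": 0, "y": 0, "z": 0, "spin": 0}, {"gripper": 1, "x": 0, "y": 0, "z": 0, "spin": 0}, {"gripper": 1, "x": 0, "y": 0, "z": 1, "spin": 0}, {"gripper": 1, "x": 0, "y": 0, "z": 0, "spin": 0}, {"gripper": 1, "x": 0, "y": 0, "z": 0, "spin": 0}, {"gripper": 1, "x": 0, "y": 0, "z": 0, "spin": 0}, {"gripper": 1, "x": 0, "y": 0, "z": 0, "spin": 0}, {"gripper": 1, "x": 0, "y": 0, "z": 0, "spin": 0}, {"gripper": 1, "x": 0, "y": 0, "z": 0, "spin": 0}])

```text
time: 26.9
eef_pos: [0.4402, -0.082, 0.0856]
tcp_rot: [0.69, 0.723, -0.0, -0.001]
contact_force: [-5.4, 1.6, 13.4]
opening: 0.002
finger_force: 6.3
```

Request:
step_arm(commands=[{"gripper": 1, "x": 0, "y": 0, "z": -5, "spin": 0}, {"gripper": 1, "x": 0, "y": 0, "z": -15, "spin": 0}, {"gripper": 1, "x": 0, "y": 0, "z": -25, "spin": 0}, {"gripper": 1, "x": 0, "y": 0, "z": -25, "spin": 0}, {"gripper": 1, "x": 0, "y": 0, "z": -25, "spin": 0}, {"gripper": 1, "x": 0, "y": 0, "z": -25, "spin": 0}, {"gripper": 1, "x": 0, "y": 0, "z": -25, "spin": 0}, {"gripper": 1, "x": 0, "y": 0, "z": -25, "spin": 0}, {"gripper": 1, "x": 0, "y": 0, "z": -20, "spin": 0}, {"gripper": 1, "x": 0, "y": 0, "z": 0, "spin": 0}])

```text
time: 27.9
eef_pos: [0.4414, -0.0825, 0.2769]
tcp_rot: [0.69, 0.723, 0.001, 0.003]
contact_force: [-0.4, -0.1, 0.2]
opening: -0.002
finger_force: 0.0
```

Request:
step_arm(commands=[{"gripper": 1, "x": 20, "y": 0, "z": 0, "spin": 0}, {"gripper": 1, "x": 25, "y": 0, "z": 0, "spin": 0}, {"gripper": 1, "x": 25, "y": 0, "z": 0, "spin": 0}, {"gripper": 1, "x": 25, "y": 0, "z": 0, "spin": 0}, {"gripper": 1, "x": 25, "y": 0, "z": 0, "spin": 0}, {"gripper": 1, "x": 25, "y": 0, "z": 0, "spin": 0}, {"gripper": 1, "x": 25, "y": 0, "z": 0, "spin": 0}, {"gripper": 1, "x": 25, "y": 0, "z": 0, "spin": 0}, {"gripper": 1, "x": 20, "y": 0, "z": 0, "spin": 0}, {"gripper": 1, "x": 0, "y": 0, "z": 0, "spin": 0}])

```text
time: 28.9
eef_pos: [0.429, 0.1344, 0.2718]
tcp_rot: [0.689, 0.724, -0.001, -0.001]
contact_force: [-0.3, 0.6, -0.2]
opening: -0.001
finger_force: 0.0
```

```bash
for i in 0 1 2; do python3 a.py $i; done
python3 - <<'E'
from h import *
c=load('scene'); im=c['color'][90:330,130:450,::-1]
cv2.imwrite('pics/s4.png',cv2.resize(im,(800,600),interpolation=cv2.INTER_CUBIC))
E
```

```text
scene green 24 deg pct [171. 174. 176.] y>5mm: None
top green 195 deg pct [-178.    2.  178.] y>5mm: -4.5
tcp local -0.0304 -0.2723 tip z 0.2583 F [-0.   0.  -0.4] t 29.0
scene red 198 deg pct [-178.    5.  178.] y>5mm: 5.9
tcp local -0.0469 -0.045 tip z 0.2589 F [-0.8 -0.4 -0.2] t 29.1
scene green 40 deg pct [  0. 169. 174.] y>5mm: -1.0
top green 178 deg pct [-178.  171.  179.] y>5mm: -5.0
tcp local 0.0097 0.1753 tip z 0.2594 F [-0.3  0.   0. ] t 29.2
```

View pics/s4.png

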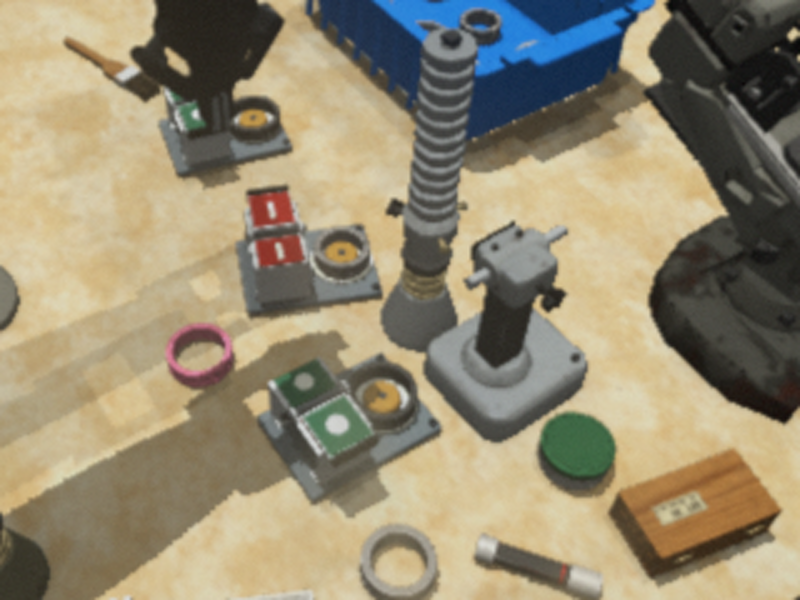

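Both dark stands are green: stand b at (337,425) lies flat, and stand a is at (190,115). The bright one at (275,230) is still red and the rings are seated. Both leaves met the stop at the same 72 mm tip height.

```bash
python3 -c "
from plant import *
print(sign_off())"
```

```text
the job is handed in; nothing more can be done
None
```

I flipped the flags at both blackened rings from red to green and pressed each flat on its stop, the bright ring's flag stayed at red, and I've handed the job in; `sign_off()` gave no verdict.

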